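# Unlatch the travel case and dock the speaker

## Robot

A 6-joint arm with a two-finger parallel gripper is mounted at the origin on the work surface. World frame = base frame: x ahead of the robot, y to its left, z up, the work surface at z = 0. Lengths are in mm, angles in rad, forces in N, time in s.
With the tool pointing down it reaches from about 275 to 1000 mm from the base axis. Payload 8.4 kg.
Tool frame: the origin (TCP) lies at the very end of the fingers, on their centre line; the grasp point (between the pads) lies 19 mm behind it; z points along the fingers, y is the line along which they close (so a half turn about z gives the same grasp; the last joint's range is limited). The gripper opens to 85 mm and grips with 20 to 120 N. Pads are 22 mm wide; open, the fingers measure 114 mm over their backs; the gripper's body (76 mm by 85 mm) begins 54 mm behind the grasp point. The pads swing forward as they close: fully open they stand 13 mm farther back than shut.
Start: joints at [1.22, 0.353, 1.633, -0, 1.155, -0.002], TCP at [213.605, 587.368, 231.281] pointing down, gripper open.
Joint ranges: [-2.63, 2.63], [-0.92, 2.1], [0.06, 2.66], [-1.3, 4.44], [0, 2.69], [-3.02, 3.02]. Speed limits (rad/s): [2.22, 2.22, 2.79, 3.14, 3.14, 3.14].

## Interface

Orientations are given as [roll, pitch, yaw] about the fixed x, y, z axes, in that order (R = Rz(yaw) Ry(pitch) Rx(roll)).
In Python, from rig import r, vision gives the robot as it stands. The module is installed in compiled form; this text tells all that it offers.
- The arm moves only by the tool play_rows, never from a script. Its argument "steps" is a list of rows, each an object with "delta_pos": the shift along the tool's x, y, z in cm, a list of three; "yaw": the turn about the tool's z in rad; "jaw": the opening in per cent of the stroke, from 0 (shut) to 100 (fully open). A call has exactly 8 rows; each row is the pose to reach, as a shift and turn from the pose commanded when the call began, along the tool's axes at that moment; what a row does not reach only later rows make up. A row lasts 1/10 s, in which the tool goes at most 50 mm and 8.59 degrees, less where a joint would pass 70% of its speed; a pose out of reach is approached as far as the arm can. A call with a gripper value outside its range is refused whole. The fingers move at their own pace and stop on an object; "grip_force" is the grip in N (left out, the last holds). Time passes only in rows, so rows that repeat a pose let the fingers close, or fill a call up. It gives the time, the measured TCP pose, the force, the opening and the grip force at its end, in the units of the state.
- r.sense(): the state, without advancing time (a new reading comes with each control period).
- vision.grab_frame(name): name is "scene" or "top" or "wrist"; returns (picture, depth): 420x560x3 uint8, red, green, blue; 420x560 float32, mm along the optical axis (not along the pixel's ray), 0 where there is no reading.
- vision.calibration(name): a dict with "mtx" (3x3 intrinsics, pixels), "extrinsics" (4x4, takes a point from camera to world coordinates). Camera axes: x right, y down, z forward; pixel columns grow to the right and rows downward; lengths in mm; the calibration is good to about 2 mm. A picture is of the moment at which its call begins: read the wrist's pose just before it. calibration takes no time and is no camera call; for the wrist camera it gives the pose at the moment of the call.
- r.sign_off(): hands the job in; it is judged then, once.
Trained networks look in the newest picture that a camera, given by its name, has taken for a name from the list of things; names that differ only in an ending like _2 or _b are one class to them, and where a whole thing is asked for, a point or a joint stands for the part that bears it (a point fixed in the world has none). Each returns a list of dicts, best first, with "conf" (0 to 1); they miss things now and then, are a little off and sometimes report something else, mostly with a low value. They report only what shows in the picture. A call takes as long as a camera call.
- vision.cut_out(camera, thing): "region" (420x560 bool, what is visible of it) and "uv" ([column, row] in pixels, amid what is visible of it).
- vision.landmark_of(camera, thing): "uv" ([column, row] in pixels: a listed point, or the origin of a listed thing).
The state is a dict: "clock": time; "qpos": joint angles; "qvel": joint speeds; "joint_efforts": joint torques, N m; "eef_pos": TCP position; "tcp_rot": TCP orientation; "contact_force": force on the tool from outside, world axes, zero at the start; "wrist_torque": the same for the moment, N m; "opening": opening from 0.0 (shut) to 1.0 (fully open); "grasp_force": force on a finger pad.
Only numpy, scipy, OpenCV 4.12 (cv2) and the standard library are available. Lean on these libraries where they do the work, as an engineer would, in place of code of your own. Each camera call takes 0.05 s, during which the arm holds its last target. There are 200 camera calls.

## Task

Lift the lever of the draw latch on the black travel case up past centre and over until its hook drops free, then raise the lid by its pull tab until it stands open. Take out the small speaker with the round grilles, leaving the plain power pack in its well, and set the speaker upright on the charging dock, centred lengthwise and flat down between the two cheeks; lower it in rather than dropping it, let go, and leave the lid open and everything else on the table where it is.

Things in the scene. Friction and masses are not known exactly. Their poses are not given: they have to be found in the camera images.
- case: Black hard travel case, 160 (x) x 260 (y) mm, 70 mm high without its lid, fixed to the table; origin under its centre, z up. Its local -x side is the latch side; the lid's hinge runs along local y on the +x side. Inside, two equal padded wells lie side by side along y; the padding reaches 62 mm above the table.
- well_a (a point): Middle of the floor (6 mm above the table) of the well at case x = -30, y = +56 mm. Each well holds a block 62 mm long along case x, 34 mm thick along y, with 2 mm of play; padding hugs the ends, so grip it across the 34 mm: in the middle of each broad face a finger recess, 44 mm wide (x) and 28 mm deep (y, beyond the play), goes down to the floor.
- well_b (a point): The same for the other well, at case x = -30, y = -56 mm.
- lever (a joint): Angle of the latch lever, rad. 0 = closed, flat along the lid, pointing to the hinge side; 2.0 = its stop. Lifting the free end turns it up and over towards the latch side, about an axis parallel to the lid's hinge. Over-centre near 0.2; the hook leaves the keeper by about 1.3; past upright (1.6) it stays open. About 1 N at the grip.
- lever_pivot (a point): Pivot of the latch lever, on the lid at case y = +70 mm: 12 mm out beyond the lid's latch-side edge and 13 mm above the lid's top face (which is 84.5 mm above the table when shut).
- lever_grip (a point): Middle of the lever's steel finger pad, 64 mm from the pivot; the pad is 22 mm wide along the pivot axis, 9 mm thick, 36 mm long; closed, its underside is 8.5 mm above the lid's top. Gripped by its two sides it pivots between the fingers, so the hand can stay upright while following the arc.
- hook_foot (a point): Foot of the steel wire hook (a U-shaped loop 28 mm wide, 68 mm long) that hangs from the lever down the latch side; closed, it pulls up under the keeper. A weak spring swings it outward when free.
- keeper (a point): Underside of the small steel keeper ledge (20 mm wide, with a 6 mm lip) fixed on the case's latch side. Closed, the hook foot lies within 7 mm of it.
- lid (a joint): Angle of the lid, rad. 0 = shut; opens upward about its hinge to 2.1; stiff, stays where it is left (about 3 N at the pull). The hook holds it shut until it is free.
- lid_hinge (a point): Point on the lid in line with the pull tab, 7 mm above the hinge axis when shut (the axis is 70.5 mm above the table, along the case's y). The lid is 14 mm thick.
- lid_pull (a point): Grip point on the flat steel pull tab that juts 32 mm out of the lid's latch-side edge at case y = -70 mm; 26 mm wide along the hinge, 10 mm thick; the point is 180 mm from the hinge, 12 mm from the tab's end. Gripped by its two sides it pivots between the fingers, so the hand can stay upright.
- speaker: Small black portable speaker, a block 62 (x) x 34 (y) x 58 mm (z) with a round grey grille on both broad faces and two round buttons on top, about 0.25 kg; origin under its centre, z up. It stands in one of the two wells, its x along the case's x, its top 2 mm above the padding.
- power_pack: Plain black power pack 62 x 34 x 36 mm in the other well, lower than the speaker, with one grey bar on top and no grilles; origin under its centre. Not wanted.
- dock: Aluminium charging dock, fixed: base plate 110 (x) x 76 x 10 mm; two cheeks 50 mm long (along x), 10 mm thick, tops 80 mm above the table; origin under its centre. The slot between the cheeks is 46 mm wide (y), open above and at both x ends. No finger fits between speaker and cheek: hold the speaker by its two ends. The table between dock and case (around x 0.51, y -0.06) is clear.
- dock_seat (a point): Middle of the top of the dock's base plate between the cheeks, 10 mm above the table: where the middle of the speaker's underside belongs, speaker x along dock x, either way round.
- mug: White mug, 80 mm wide, 92 mm high; origin under its centre.
- remote: Black television remote control 160 (x) x 45 x 18 mm, lying flat.
- coaster: Round stone coaster, 110 mm wide, 8 mm thick.
- glasses_case: Brown spectacles case 165 (x) x 65 x 42 mm.
- candle_jar: Candle jar with brass lid, 72 mm wide, 75 mm high.
- book: Green book 150 (x) x 210 (y) x 28 mm, lying flat.
- tape: Red tape dispenser, 120 (x) x 45 x 66 mm.

How it is judged (in metres and radians):
On the way, in this order (a step that is already met when the one before it is completed fails the run):
1. the latch lever has been lifted past centre and over, and the hook is off the keeper, the lid still down (value of joint lever above 1.2 rad and distance between hook_foot and keeper above 0.018 m and value of joint lid below 0.3 rad), for 0.2 s.
2. the lid stands open (value of joint lid above 1.1 rad), for 0.2 s.
3. the speaker is brought down onto the dock between the cheeks, still touched by the fingers (x of speaker in the frame of dock between -0.012 and 0.012 m and y of speaker in the frame of dock between -0.008 and 0.008 m and angle between the x axis of speaker and the x axis of dock, either way round below 0.2 rad and angle between speaker's own z axis and vertical below 0.08 rad and z of speaker in the frame of dock below 0.016 m and contact force between the fingers and speaker above 0.2 N), for 0.05 s.
At the end, for the whole second after the job is handed in: The speaker stands upright (within 0.08 rad) and at rest on the dock's base plate (underside within 2.5 mm), between the cheeks, within 12 mm of the middle lengthwise and 8 mm across, along the slot within 0.2 rad either way round, released; the lid is open more than 1.1 rad (x of speaker in the frame of dock between -0.012 and 0.012 m and y of speaker in the frame of dock between -0.008 and 0.008 m and angle between the x axis of speaker and the x axis of dock, either way round below 0.2 rad and angle between speaker's own z axis and vertical below 0.08 rad and z of speaker in the frame of dock between 0.007 and 0.0125 m and linear speed of speaker below 0.03 m/s and contact force between the fingers and speaker below 0.05 N and value of joint lid above 1.1 rad); the robot touches nothing.
It fails at once if one of the other things (mug, remote, coaster, spectacles case, candle jar, book, tape dispenser) moved more than 30 mm (distance of any of mug, remote, coaster, glasses_case, candle_jar, book, tape from where it was at the start of the episode above 0.03 m).
It fails at once if the power pack moved more than 30 mm (distance of power_pack from where it was at the start of the episode above 0.03 m).
It also fails if it takes over 72 s, if anything falls off the work surface, if the arm or the gripper's body presses on something with over 40 N, if the wrist force passes 120 N, or if a joint passes its speed limit or range.

## Working session

There is one attempt and no reset: what is moved stays moved. The work goes in short steps, Python scripts to look and compute and a tool call to move; the robot and the scene stay as the last step left them, time stands still between calls to the robot, and variables do not carry over. Pictures are saved under pics/ and viewed, at most 12 in all, crops included, and the job is handed in when it is done.

Besides the shell and the picture viewer there is one more tool, called after "Request:" as name(argument=value, ...), one argument or row to a line, values as JSON. play_rows: Moves the arm, as the interface text tells. Its arguments: {"type":"object","properties":{"steps":{"type":"array"},"grip_force":{"type":"number"}},"required":["steps"]}

```bash
mkdir -p pics; cat > h.py <<'E'
import numpy as np, cv2
from rig import r, vision
def save(n,p): cv2.imwrite(f'pics/{n}.png',p[:,:,::-1])
def cal(c):
    k=vision.calibration(c); return np.array(k['mtx'],float),np.array(k['extrinsics'],float)
def unproj(c,uv,d,K=None,T=None):
    if K is None: K,T=cal(c)
    u,v=uv; p=np.array([(u-K[0,2])/K[0,0]*d,(v-K[1,2])/K[1,1]*d,d,1]); return (T@p)[:3]
def ray(uv,K,T):
    d=T[:3,:3]@np.linalg.solve(K,[uv[0],uv[1],1]); return T[:3,3],d
def atz(uv,z,K,T):
    o,d=ray(uv,K,T); return o+d*(z-o[2])/d[2]
def tri(l): # list of (uv,K,T)
    A=np.zeros((3,3));b=np.zeros(3)
    for uv,K,T in l:
        o,d=ray(uv,K,T); d=d/np.linalg.norm(d); P=np.eye(3)-np.outer(d,d); A+=P;b+=P@o
    x=np.linalg.solve(A,b)
    res=[np.linalg.norm((np.eye(3)-np.outer(d,d)/(d@d))@(x-o)) for o,d in (ray(*q) for q in l)]
    return x,max(res)
E
cat > a.py <<'E'
from h import *
np.set_printoptions(precision=1,suppress=True)
s=r.sense(); print(s)
f={}
for c in ('top','scene'):
    f[c]=vision.grab_frame(c); save(c+'0',f[c][0]); 
for n in ['lever_pivot','lever_grip','hook_foot','keeper','lid_hinge','lid_pull','case','dock','dock_seat']:
    q=[]
    for c in ('top','scene'):
        L=vision.landmark_of(c,n); 
        if L:
            u=L[0]['uv']; K,T=cal(c); q.append((u,K,T)); d=f[c][1][int(u[1]),int(u[0])]
            print(n,c,np.array(u),round(L[0]['conf'],2),'depthpt',unproj(c,u,d))
    if len(q)==2: print('   tri',*tri(q))
E
python3 a.py
```

```text
{'clock': 0.0, 'qpos': array([ 1.2,  0.4,  1.6,  0. ,  1.2, -0. ]), 'qvel': array([-0., -0.,  0.,  0.,  0., -0.]), 'joint_efforts': array([ -0. , -60.5, -34.2,  -0. ,   0. ,  -0. ]), 'eef_pos': array([213.5, 586.9, 230.5]), 'tcp_rot': array([-3.1, -0. ,  2.8]), 'contact_force': array([ 0.8, -0.6, -0.1]), 'wrist_torque': array([-0., -0., -0.]), 'grasp_force': 0.0, 'opening': 1.0008728402777873}
lever_pivot top [233.3 219.8] 0.83 depthpt [499.2 111.5  99.7]
lever_pivot scene [330.7 224.4] 0.72 depthpt [495.4 118.8 102. ]
   tri [496.4 114.2 100.2] 3.983250330616224
lever_grip top [204.7 223.7] 0.73 depthpt [491.  177.5  99.5]
lever_grip scene [356.1 238. ] 0.73 depthpt [488.3 185.1 102.4]
   tri [488.4 180.3  99.8] 3.8046324929296644
keeper top [234.2 222.1] 0.85 depthpt [493.4 108.8 104.9]
keeper scene [333.1 243. ] 0.57 depthpt [519.1 152.3  84.5]
   tri [493.8 119.3  51.9] 6.505413278480598
lid_hinge top [155.1 176.5] 0.57 depthpt [605.4 298.1  86.3]
lid_hinge scene [356.1 310.9] 0.85 depthpt [613.2 306.1  81.1]
   tri [607.7 301.6  73.4] 0.1169266983720528
lid_pull top [223.1 161.5] 0.77 depthpt [640.  137.7  83.2]
lid_pull scene [280. 263.] 0.8 depthpt [641.2 131.8  83.1]
   tri [641.3 135.9  85.8] 2.3481044518814547
case top [199.  205.4] 0.83 depthpt [535.6 193.9  84.1]
case scene [342.3 297.6] 0.9 depthpt [612.7 272.4  84.9]
   tri [545.8 211.9  -7.7] 2.0831244723812046
dock top [375.2 219.9] 0.86 depthpt [ 503.4 -230.    11.5]
dock scene [243.5 199.9] 0.66 depthpt [ 511.3 -204.    10.2]
   tri [ 501.2 -229.9   -5.9] 4.803784869060389
dock_seat top [372.8 216.6] 0.85 depthpt [ 511.7 -224.3   11.9]
dock_seat scene [242.  199.5] 0.86 depthpt [ 513.3 -208.4   10.2]
   tri [ 509.3 -223.3    1.9] 4.218976189182787
```

View pics/top0.png

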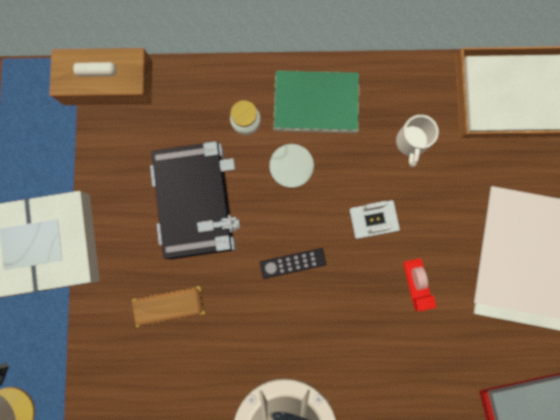

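View pics/scene0.png

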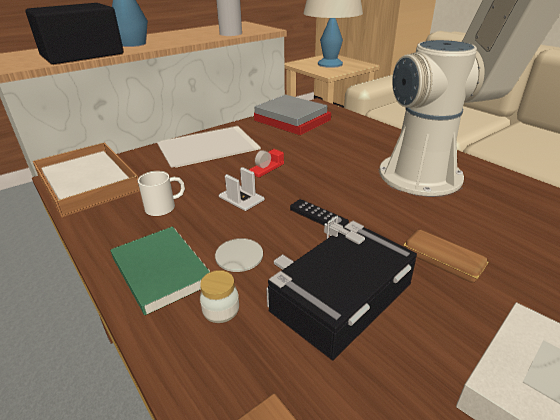

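The top view shows the case at about (190,200). Its latch side faces right: lever around (205,226), pull tab (227,165), dock (375,219). The scene view agrees, and the area between case and dock is clear. Case yaw is about 98.7°.

```bash
cat >> h.py <<'E'
from scipy.spatial.transform import Rotation as Ro
def go(p,yaw,start=None,syaw=None):
    "delta_pos (cm), yaw for world target p and tool-x heading yaw(deg)"
    s=r.sense(); R=Ro.from_euler('xyz',s['tcp_rot']).as_matrix() if syaw is None else Ro.from_euler('xyz',[np.pi,0,np.deg2rad(syaw)]).as_matrix()
    st=np.array(s['eef_pos']) if start is None else np.array(start,float)
    h=np.arctan2(R[1,0],R[0,0]); dy=-((np.deg2rad(yaw)-h+np.pi)%(2*np.pi)-np.pi)
    print('delta',np.round(R.T@(np.array(p,float)-st)/10,2),'yaw',round(dy,3),'dist',round(np.linalg.norm(np.array(p)-st)))
E
python3 -c "
from h import *
print(r.sense()['tcp_rot'])
go([540,195,330],98.7)"
```

```text
[3.14157599e+00 9.81595445e-07 2.79284074e+00]
delta [-44.08 -25.72  -9.87] yaw 1.07 dist 520
```

Request:
play_rows(
  steps=[
    {"delta_pos":[-2,-1,-2],"yaw":0.1,"jaw":60},
    {"delta_pos":[-6,-3.5,-6],"yaw":0.24,"jaw":60},
    {"delta_pos":[-10,-6,-9.9],"yaw":0.38,"jaw":60},
    {"delta_pos":[-14,-8.2,-9.9],"yaw":0.52,"jaw":60},
    {"delta_pos":[-18,-10.5,-9.9],"yaw":0.66,"jaw":60},
    {"delta_pos":[-22,-13,-9.9],"yaw":0.8,"jaw":60},
    {"delta_pos":[-26,-15.2,-9.9],"yaw":0.94,"jaw":60},
    {"delta_pos":[-30,-17.5,-9.9],"yaw":1.07,"jaw":60},
  ],
  grip_force=40,
)

```text
clock: 1.8
eef_pos: [436.7, 318.7, 330.7]
tcp_rot: [3.141, -0.0, 1.717]
contact_force: [0.1, -0.2, -0.4]
opening: 0.601
grasp_force: 0.0
```

```bash
python3 -c "
from h import *
go([540,195,330],98.7)"
```

```text
delta [-13.74   8.41   0.07] yaw -0.005 dist 161
```

Request:
play_rows(
  steps=[
    {"delta_pos":[-3.5,2.1,0],"yaw":0,"jaw":60},
    {"delta_pos":[-7,4.2,0],"yaw":0,"jaw":60},
    {"delta_pos":[-10.5,6.3,0],"yaw":0,"jaw":60},
    {"delta_pos":[-13,7.8,0],"yaw":0,"jaw":60},
    {"delta_pos":[-13.7,8.4,0],"yaw":0,"jaw":60},
    {"delta_pos":[-13.7,8.4,0],"yaw":0,"jaw":60},
    {"delta_pos":[-13.7,8.4,0],"yaw":0,"jaw":60},
    {"delta_pos":[-13.7,8.4,0],"yaw":0,"jaw":60},
  ],
)

```text
clock: 2.6
eef_pos: [538.7, 198.7, 330.3]
tcp_rot: [-3.141, -0.0, 1.724]
contact_force: [-1.2, -0.4, -0.3]
opening: 0.599
grasp_force: 0.0
```

```bash
cat > b.py <<'E'
from h import *
import sys
np.set_printoptions(precision=1,suppress=True)
name=sys.argv[1]; names=sys.argv[2:]
print(r.sense()['eef_pos'])
K,T=cal('wrist'); img,dep=vision.grab_frame('wrist'); save(name,img)
print('cam',T[:3,3],'z',T[:3,2],'x',T[:3,0])
for n in names:
    for L in vision.landmark_of('wrist',n)[:1]:
        u=L['uv']; d=dep[int(u[1]),int(u[0])]
        print(n,np.array(u),round(L['conf'],2),'depthpt',unproj('wrist',u,d,K,T))
np.savez(name,img=img,dep=dep,K=K,T=T)
E
python3 b.py w1 lever_pivot lever_grip lid_hinge lid_pull case keeper hook_foot
```

```text
[538.7 198.7 330.3]
cam [528.2 263.4 473.2] z [ 0.  -0.3 -1. ] x [ 1.   0.2 -0. ]
lever_pivot [231.4 246.6] 0.62 depthpt [494.7 120.3 114.7]
lever_grip [233.5 194.3] 0.65 depthpt [488.5 180.8 103. ]
lid_hinge [349.5 104.7] 0.97 depthpt [605.9 301.1  82.2]
lid_pull [338.2 247.6] 0.71 depthpt [528.2 263.4 473.2]
case [288.2 167.7] 0.76 depthpt [547.7 219.2  84.6]
keeper [320.4 314.3] 0.6 depthpt [642.1 -16.9   8.4]
hook_foot [407.3 359.1] 0.63 depthpt [579.3 200.1 387.2]
```

View pics/w1.png

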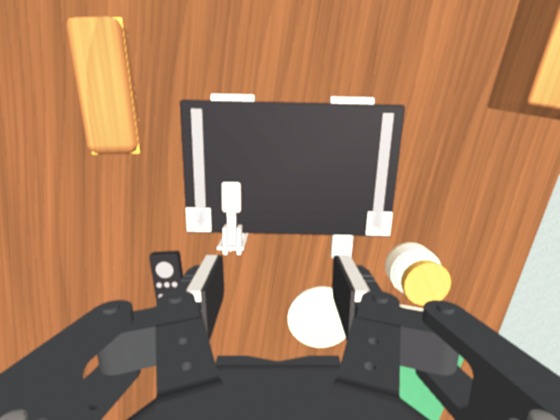

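```bash
cat > c.py <<'E'
from h import *
np.set_printoptions(precision=1,suppress=True)
d=np.load('w1.npz');K,T=d['K'],d['T']
for n,u,z in [('grip',(231.5,196),102),('gripend',(231.5,183),102),('c-hinge+y',(182,101),84.5),('c-hinge-y',(404,105),84.5),('latch edge at pull',(342,235.5),84.5),('latch edge at lever',(215,234),84.5),('pullend',(343,258),82.5),('pull',(343,249),82.5),('left edge low',(186.5,207),84.5)]:
    print(n,atz(u,z,K,T))
dep=d['dep'];print(dep[196,231],[unproj('wrist',u,dep[u[1],u[0]],K,T) for u in [(231,190),(343,244),(290,170),(232,245)]])
g,h=np.array([488.5,180.8]),None
E
python3 c.py
python3 -c "
import cv2
i=cv2.imread('pics/w1.png')[85:275,165:425]
cv2.imwrite('pics/w1c.png',cv2.resize(i,None,fx=3,fy=3,interpolation=cv2.INTER_CUBIC))"
```

```text
grip [486.3 178.2 102. ]
gripend [484.5 193.6 102. ]
c-hinge+y [415.6 275.5  84.5]
c-hinge-y [667.2 310.1  84.5]
latch edge at pull [629.4 144.8  84.5]
latch edge at lever [469.3 122.   84.5]
pullend [637.5 114.   82.5]
pull [634.9 126.3  82.5]
left edge low [430.6 151.7  84.5]
377.0983 [array([485. , 185.5, 103. ]), array([633.1, 133.6,  84.1]), array([550.3, 216.8,  84.3]), array([528.2, 263.4, 473.2])]
```

View pics/w1c.png

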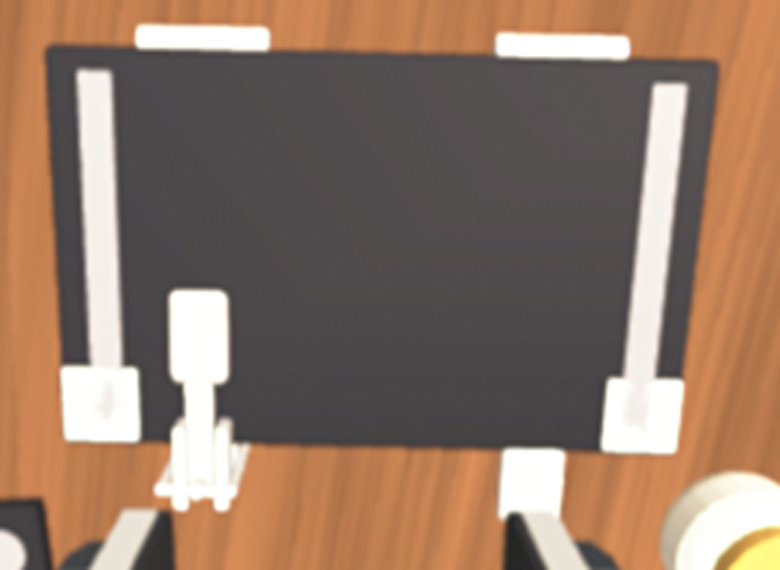

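Lid corners, pad and tab agree on a case origin near (551.5, 214.2) and yaw 98°. The steel pad is at pixel (231,197) in w1, which gives world (486.5, 177.5), top z about 102.

```bash
cat > d.py <<'E'
from h import *
go([486.5,177.5,130],98); go([486.5,177.5,88],98)
a=[]
for t in [0.1,.25,.4,.55,.7,.85,1.0,1.15,1.3,1.45,1.6,1.75,1.85]:
    print(t,round(6.4*(np.cos(t)-1),2),round(-6.4*np.sin(t),2))
E
python3 d.py
```

```text
delta [-1.22 -5.54 20.03] yaw 0.013 dist 208
delta [-1.22 -5.54 24.23] yaw 0.013 dist 249
0.1 -0.03 -0.64
0.25 -0.2 -1.58
0.4 -0.51 -2.49
0.55 -0.94 -3.35
0.7 -1.51 -4.12
0.85 -2.18 -4.81
1.0 -2.94 -5.39
1.15 -3.79 -5.84
1.3 -4.69 -6.17
1.45 -5.63 -6.35
1.6 -6.59 -6.4
1.75 -7.54 -6.3
1.85 -8.16 -6.15
```

Request:
play_rows(
  steps=[
    {"delta_pos":[-0.3,-1.3,3.5],"yaw":0.005,"jaw":50},
    {"delta_pos":[-0.6,-2.7,8],"yaw":0.01,"jaw":50},
    {"delta_pos":[-0.9,-4.1,12],"yaw":0.013,"jaw":50},
    {"delta_pos":[-1.2,-5.5,16],"yaw":0.013,"jaw":50},
    {"delta_pos":[-1.2,-5.5,19],"yaw":0.013,"jaw":50},
    {"delta_pos":[-1.2,-5.5,20],"yaw":0.013,"jaw":50},
    {"delta_pos":[-1.2,-5.5,20],"yaw":0.013,"jaw":50},
    {"delta_pos":[-1.2,-5.5,20],"yaw":0.013,"jaw":50},
  ],
)

```text
clock: 3.8
eef_pos: [488.2, 177.9, 131.5]
tcp_rot: [3.14, -0.0, 1.71]
contact_force: [-0.2, -0.1, -0.3]
opening: 0.502
grasp_force: 0.0
```

```bash
python3 b.py w2 lever_pivot lever_grip lid_hinge case; python3 -c "
from h import *
go([486.5,177.5,88],98)"
```

```text
[488.2 177.9 131.5]
cam [478.3 242.7 274.4] z [ 0.  -0.3 -1. ] x [1.  0.1 0. ]
lever_pivot [274.5 333.7] 0.65 depthpt [493.8 120.1 100.9]
lever_grip [274.7 241.8] 0.7 depthpt [485.6 180.5 102.2]
lid_hinge [522.5  51. ] 0.68 depthpt [603.5 300.4  84.5]
case [356.7 176.5] 0.86 depthpt [528.8 221.5  84.6]
delta [-0.01 -0.14  4.34] yaw -0.001 dist 43
```

View pics/w2.png

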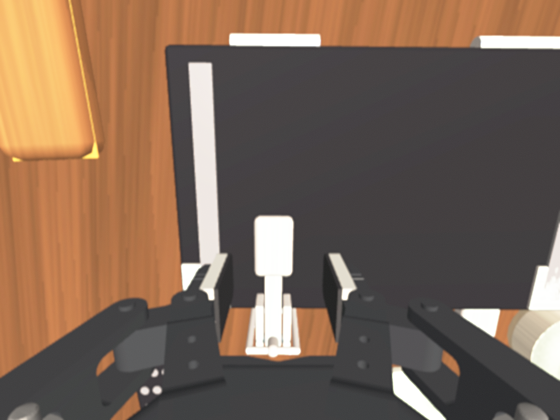

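The pad sits between the fingers at about (274,246), near centre. Next I descend and grip.

Request:
play_rows(
  steps=[
    {"delta_pos":[0,-0.2,2],"yaw":0,"jaw":50},
    {"delta_pos":[0,-0.2,3.5],"yaw":0,"jaw":50},
    {"delta_pos":[0,-0.2,4.3],"yaw":0,"jaw":50},
    {"delta_pos":[0,-0.2,4.3],"yaw":0,"jaw":50},
    {"delta_pos":[0,-0.2,4.3],"yaw":0,"jaw":10},
    {"delta_pos":[0,-0.2,4.3],"yaw":0,"jaw":10},
    {"delta_pos":[0,-0.2,4.3],"yaw":0,"jaw":10},
    {"delta_pos":[0,-0.2,4.3],"yaw":0,"jaw":10},
  ],
  grip_force=40,
)

```text
clock: 4.85
eef_pos: [485.7, 177.4, 88.0]
tcp_rot: [3.14, -0.0, 1.71]
contact_force: [0.4, -1.1, 4.5]
opening: 0.243
grasp_force: 40.9
```

Request:
play_rows(
  steps=[
    {"delta_pos":[0,0,-0.6],"yaw":0,"jaw":10},
    {"delta_pos":[-0.2,0,-1.6],"yaw":0,"jaw":10},
    {"delta_pos":[-0.5,0,-2.5],"yaw":0,"jaw":10},
    {"delta_pos":[-0.95,0,-3.35],"yaw":0,"jaw":10},
    {"delta_pos":[-1.5,0,-4.1],"yaw":0,"jaw":10},
    {"delta_pos":[-2.2,0,-4.8],"yaw":0,"jaw":10},
    {"delta_pos":[-2.95,0,-5.4],"yaw":0,"jaw":10},
    {"delta_pos":[-3.8,0,-5.85],"yaw":0,"jaw":10},
  ],
)

```text
clock: 5.65
eef_pos: [490.6, 139.6, 146.5]
tcp_rot: [3.141, -0.001, 1.71]
contact_force: [3.4, 4.5, -3.8]
opening: 0.241
grasp_force: 39.1
```

Request:
play_rows(
  steps=[
    {"delta_pos":[-0.9,0,-0.3],"yaw":0,"jaw":10},
    {"delta_pos":[-1.8,0,-0.5],"yaw":0,"jaw":10},
    {"delta_pos":[-2.8,0,-0.55],"yaw":0,"jaw":10},
    {"delta_pos":[-3.7,0,-0.45],"yaw":0,"jaw":10},
    {"delta_pos":[-4.4,0,-0.3],"yaw":0,"jaw":10},
    {"delta_pos":[-4.6,0,-0.25],"yaw":0,"jaw":10},
    {"delta_pos":[-4.6,0,-0.25],"yaw":0,"jaw":10},
    {"delta_pos":[-4.6,0,-0.25],"yaw":0,"jaw":10},
  ],
)

```text
clock: 6.45
eef_pos: [496.1, 93.9, 148.0]
tcp_rot: [-3.14, 0.0, 1.71]
contact_force: [-0.9, -0.3, 1.1]
opening: 0.1
grasp_force: 0.0
```

```bash
python3 -c "
from h import *
i,d=vision.grab_frame('scene')
np.save('s.npy',d)
print([(n,[(np.round(L['uv']),round(L['conf'],2)) for L in vision.landmark_of('scene',n)[:1]]) for n in ('lever_grip','lever_pivot','hook_foot','keeper')])
c=i[140:300,240:420]; save('s1c',cv2.resize(c,None,fx=4,fy=4)[:600,:720])
"
```

```text
[('lever_grip', [(array([335., 202.]), 0.76)]), ('lever_pivot', [(array([334., 225.]), 0.71)]), ('hook_foot', [(array([312., 237.]), 0.43)]), ('keeper', [(array([331., 243.]), 0.69)])]
```

View pics/s1c.png

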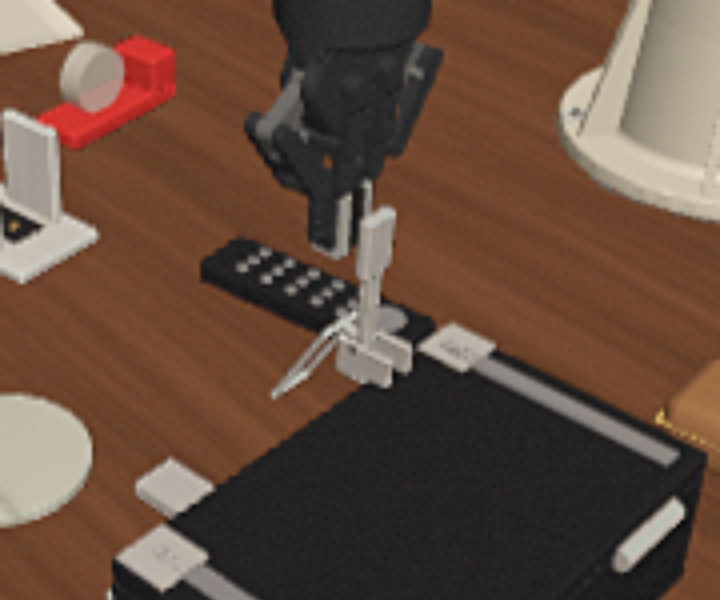

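The lever stands about upright at crop (375,250). The hook is swung clear of the keeper at crop (310,360), and the fingers have slipped off on the latch side. I'll regrip deeper and carry the lever past upright.

Request:
play_rows(
  steps=[
    {"delta_pos":[0,0,0],"yaw":0,"jaw":55},
    {"delta_pos":[0,0,0],"yaw":0,"jaw":55},
    {"delta_pos":[0,0,0],"yaw":0,"jaw":55},
    {"delta_pos":[0,0,0],"yaw":0,"jaw":55},
    {"delta_pos":[1.0,0,0.4],"yaw":0,"jaw":55},
    {"delta_pos":[1.9,0,0.6],"yaw":0,"jaw":55},
    {"delta_pos":[1.9,0,0.6],"yaw":0,"jaw":55},
    {"delta_pos":[1.9,0,0.6],"yaw":0,"jaw":10},
  ],
)

```text
clock: 7.5
eef_pos: [493.8, 113.3, 142.1]
tcp_rot: [-3.141, 0.0, 1.711]
contact_force: [-1.2, 0.1, -0.3]
opening: 0.392
grasp_force: 0.0
```

Request:
play_rows(
  steps=[
    {"delta_pos":[0,0,0],"yaw":0,"jaw":10},
    {"delta_pos":[0,0,0],"yaw":0,"jaw":10},
    {"delta_pos":[0,0,0],"yaw":0,"jaw":10},
    {"delta_pos":[-0.5,0,0],"yaw":0,"jaw":10},
    {"delta_pos":[-1.0,0,0.1],"yaw":0,"jaw":10},
    {"delta_pos":[-1.5,0,0.2],"yaw":0,"jaw":10},
    {"delta_pos":[-1.9,0,0.3],"yaw":0,"jaw":10},
    {"delta_pos":[-1.9,0,0.3],"yaw":0,"jaw":10},
  ],
)

```text
clock: 8.3
eef_pos: [496.7, 94.0, 139.4]
tcp_rot: [3.141, -0.001, 1.709]
contact_force: [-0.1, 2.9, 1.0]
opening: 0.251
grasp_force: 40.2
```

Request:
play_rows(
  steps=[
    {"delta_pos":[0,0,0],"yaw":0,"jaw":60},
    {"delta_pos":[0,0,0],"yaw":0,"jaw":60},
    {"delta_pos":[0,0,0],"yaw":0,"jaw":60},
    {"delta_pos":[0,0,0],"yaw":0,"jaw":60},
    {"delta_pos":[0,0,-2],"yaw":0,"jaw":60},
    {"delta_pos":[0,0,-4],"yaw":0,"jaw":60},
    {"delta_pos":[0,0,-6],"yaw":0,"jaw":60},
    {"delta_pos":[0,0,-6],"yaw":0,"jaw":60},
  ],
)

```text
clock: 9.1
eef_pos: [498.2, 94.3, 201.7]
tcp_rot: [3.137, -0.0, 1.71]
contact_force: [1.0, -0.3, 0.5]
opening: 0.606
grasp_force: 0.0
```

Request:
play_rows(
  steps=[
    {"delta_pos":[0,2,0],"yaw":0,"jaw":60},
    {"delta_pos":[0.3,5,0],"yaw":0,"jaw":60},
    {"delta_pos":[0.6,8,0],"yaw":0,"jaw":60},
    {"delta_pos":[0.9,11,0],"yaw":0,"jaw":60},
    {"delta_pos":[1.2,13.5,2],"yaw":0,"jaw":60},
    {"delta_pos":[1.2,14.1,5],"yaw":0,"jaw":60},
    {"delta_pos":[1.2,14.1,8],"yaw":0,"jaw":60},
    {"delta_pos":[1.2,14.1,8],"yaw":0,"jaw":60},
  ],
)

```text
clock: 9.9
eef_pos: [631.2, 124.8, 114.0]
tcp_rot: [-3.133, 0.001, 1.71]
contact_force: [-0.9, -0.2, 0.1]
opening: 0.598
grasp_force: 0.0
```

```bash
python3 b.py w3 lid_pull lever_grip lever_pivot;  python3 -c "
from h import *
i,d=vision.grab_frame('scene')
print([(n,[(np.round(L['uv']),round(L['conf'],2)) for L in vision.landmark_of('scene',n)[:1]]) for n in ('lever_grip','lever_pivot','hook_foot','keeper')])
a=np.load('w3.npz')['img']; b=cv2.resize(i[160:300,240:410],(510,420)); save('w3b',cv2.resize(np.hstack([a,b]),(800,314)))
go([634.7,125,61],98)
"
```

```text
[631.2 124.8 114. ]
cam [622.8 189.9 256.9] z [ 0.  -0.3 -1. ] x [ 1.   0.1 -0. ]
lid_pull [281.9 244.6] 0.92 depthpt [632.7 125.7  83.3]
lever_pivot [ 20.  237.9] 0.84 depthpt [497.4 116.6 101. ]
[('lever_grip', [(array([328., 198.]), 0.75)]), ('lever_pivot', [(array([331., 223.]), 0.74)]), ('hook_foot', [(array([341., 298.]), 0.53)]), ('keeper', [(array([332., 242.]), 0.91)])]
delta [-0.05 -0.06  5.95] yaw -0.001 dist 59
```

View pics/w3b.png

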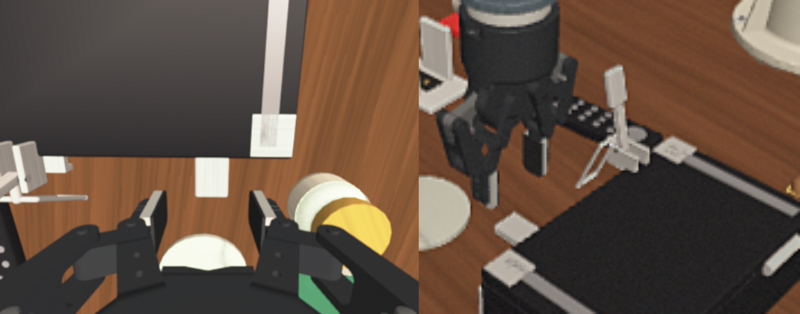

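```bash
python3 -c "
from h import *
d=np.load('w3.npz');K,T,D=d['K'],d['T'],d['dep']
for u in [(388,285),(400,285),(430,285),(470,300)]: print(u,atz(u,75,K,T).round(),unproj('w',u,D[u[1],u[0]],K,T).round())
import math
for k in range(1,19):
    p=0.039+k*0.1; print(k,round(18*(math.cos(.039)-math.cos(p)),2),round(-18*(math.sin(p)-math.sin(.039)),2))
"
```

```text
(388, 285) [702. 106.  75.] [726.  80.  20.]
(400, 285) [710. 107.  75.] [726.  91.  41.]
(430, 285) [728. 109.  75.] [733. 106.  67.]
(470, 300) [755. 103.  75.] [756. 103.  75.]
1 0.16 -1.79
2 0.5 -3.56
3 1.01 -5.28
4 1.69 -6.95
5 2.54 -8.54
6 3.54 -10.03
7 4.68 -11.42
8 5.96 -12.69
9 7.36 -13.82
10 8.86 -14.81
11 10.45 -15.65
12 12.12 -16.32
13 13.85 -16.82
14 15.62 -17.14
15 17.41 -17.29
16 19.21 -17.26
17 21.0 -17.04
18 22.76 -16.65
```

The tab is centred between the fingers and the jar is clear, its near edge at x about 718. The lever is past upright with the hook out. Now I grip the tab.

Request:
play_rows(
  steps=[
    {"delta_pos":[0,0.1,2],"yaw":0,"jaw":60},
    {"delta_pos":[0,0.1,4],"yaw":0,"jaw":60},
    {"delta_pos":[0,0.1,5.3],"yaw":0,"jaw":60},
    {"delta_pos":[0,0.1,5.3],"yaw":0,"jaw":60},
    {"delta_pos":[0,0.1,5.3],"yaw":0,"jaw":15},
    {"delta_pos":[0,0.1,5.3],"yaw":0,"jaw":15},
    {"delta_pos":[0,0.1,5.3],"yaw":0,"jaw":15},
    {"delta_pos":[0,0.1,5.3],"yaw":0,"jaw":15},
  ],
  grip_force=60,
)

```text
clock: 11.15
eef_pos: [633.9, 125.4, 67.4]
tcp_rot: [-3.138, -0.0, 1.709]
contact_force: [-8.9, -0.8, 6.8]
opening: 0.286
grasp_force: 59.2
```

Request:
play_rows(
  steps=[
    {"delta_pos":[0.05,0,-0.9],"yaw":0,"jaw":15},
    {"delta_pos":[0.15,0,-1.8],"yaw":0,"jaw":15},
    {"delta_pos":[0.3,0,-2.7],"yaw":0,"jaw":15},
    {"delta_pos":[0.5,0,-3.55],"yaw":0,"jaw":15},
    {"delta_pos":[0.75,0,-4.4],"yaw":0,"jaw":15},
    {"delta_pos":[1.0,0,-5.3],"yaw":0,"jaw":15},
    {"delta_pos":[1.7,0,-6.95],"yaw":0,"jaw":15},
    {"delta_pos":[2.55,0,-8.55],"yaw":0,"jaw":15},
  ],
)

```text
clock: 11.95
eef_pos: [630.3, 151.9, 151.6]
tcp_rot: [-3.138, -0.002, 1.709]
contact_force: [-4.1, 8.5, -12.8]
opening: 0.284
grasp_force: 59.5
```

Request:
play_rows(
  steps=[
    {"delta_pos":[1.0,0,-1.5],"yaw":0,"jaw":15},
    {"delta_pos":[2.1,0,-2.9],"yaw":0,"jaw":15},
    {"delta_pos":[3.4,0,-4.15],"yaw":0,"jaw":15},
    {"delta_pos":[4.8,0,-5.3],"yaw":0,"jaw":15},
    {"delta_pos":[6.3,0,-6.25],"yaw":0,"jaw":15},
    {"delta_pos":[7.9,0,-7.1],"yaw":0,"jaw":15},
    {"delta_pos":[9.55,0,-7.8],"yaw":0,"jaw":15},
    {"delta_pos":[11.3,0,-8.3],"yaw":0,"jaw":15},
  ],
)

```text
clock: 12.75
eef_pos: [615.6, 263.2, 235.2]
tcp_rot: [-3.14, 0.001, 1.71]
contact_force: [-4.1, -3.1, -10.7]
opening: 0.282
grasp_force: 59.2
```

Request:
play_rows(
  steps=[
    {"delta_pos":[1.75,0,-0.3],"yaw":0,"jaw":15},
    {"delta_pos":[3.55,0,-0.45],"yaw":0,"jaw":15},
    {"delta_pos":[5.35,0,-0.45],"yaw":0,"jaw":15},
    {"delta_pos":[7.1,0,-0.2],"yaw":0,"jaw":15},
    {"delta_pos":[7.1,0,-0.2],"yaw":0,"jaw":15},
    {"delta_pos":[7.1,0,-0.2],"yaw":0,"jaw":60},
    {"delta_pos":[7.1,0,-0.2],"yaw":0,"jaw":60},
    {"delta_pos":[7.1,0,-0.2],"yaw":0,"jaw":60},
  ],
)

```text
clock: 13.55
eef_pos: [607.3, 332.6, 237.5]
tcp_rot: [3.14, -0.0, 1.709]
contact_force: [-0.4, -0.0, -0.2]
opening: 0.599
grasp_force: 0.0
```

Request:
play_rows(
  steps=[
    {"delta_pos":[0,0,0],"yaw":0,"jaw":60},
    {"delta_pos":[0,0,-2],"yaw":0,"jaw":60},
    {"delta_pos":[0,0,-5],"yaw":0,"jaw":60},
    {"delta_pos":[-1,0,-8],"yaw":0,"jaw":60},
    {"delta_pos":[-5,0,-8],"yaw":0,"jaw":60},
    {"delta_pos":[-9,0,-8],"yaw":0,"jaw":60},
    {"delta_pos":[-13,0,-8],"yaw":0,"jaw":60},
    {"delta_pos":[-16,0,-8],"yaw":0,"jaw":60},
  ],
)

```text
clock: 14.35
eef_pos: [628.9, 172.0, 317.1]
tcp_rot: [3.141, 0.0, 1.709]
contact_force: [0.2, -0.1, 0.7]
opening: 0.606
grasp_force: 0.0
```

```bash
cat > e.py <<'E'
from h import *
np.set_printoptions(precision=1,suppress=True)
import subprocess
s=r.sense(); print(s['eef_pos'])
o=np.array([551.5,214.2]); X=np.array([-.139,.990]); Y=np.array([-.990,-.139])
for c in ('top','wrist'):
    K,T=cal(c); img,dep=vision.grab_frame(c); save('e_'+c,img); np.savez('e_'+c,img=img,dep=dep,K=K,T=T)
    for n in ('speaker','power_pack','lid_pull','lid_hinge','lever_pivot'):
        for L in vision.landmark_of(c,n)[:1]:
            u=L['uv']; p=unproj(c,u,dep[int(u[1]),int(u[0])],K,T); q=p[:2]-o
            print(c,n,'L',np.array(u),round(L['conf'],2),p,'case',q@X,q@Y)
        if n[:2] in('sp','po'):
          for L in vision.cut_out(c,n)[:1]:
            m=L['region']; v,u=np.nonzero(m); P=np.array([unproj(c,(a,b),dep[b,a],K,T) for a,b in zip(u,v)])
            print(c,n,'C',np.array(L['uv']),round(L['conf'],2),m.sum(),np.percentile(P,[5,50,95],axis=0).ravel(), 'case',(P[:,:2].mean(0)-o)@X,(P[:,:2].mean(0)-o)@Y)
a=np.load('e_top.npz')['img'][130:270,130:270]; save('e_c',np.hstack([np.load('e_wrist.npz')['img'],cv2.resize(a,(420,420))])[:,::1]); 
i=cv2.imread('pics/e_c.png'); cv2.imwrite('pics/e_c.png',cv2.resize(i,(800,343)))
E
python3 e.py
```

```text
[628.9 172.  317.1]
top lid_pull L [123.2 161.6] 0.68 [520.3 187.1 650.3] case -22.49274664856752 34.688810635527446
top lid_hinge L [247.2 119. ] 0.75 [745.   80.9  76.5] case -158.87233800138767 -173.06896417178046
top lever_pivot L [292.2 261.7] 0.24 [402.7 -23.5  19.7] case -214.67818955308306 180.31741136448548
wrist speaker L [185. 161.] 0.61 [512.4 185.5  63.5] case -23.01696996881992 42.68909845518425
wrist speaker C [177.4 166.3] 0.74 1757 [484.3 153.3  22.3 503.9 180.4  63.7 518.2 207.1  65.5] case -26.69083879520072 52.42262995838797
wrist power_pack L [265.5 160.6] 0.76 [609.1 197.7  44.1] case -24.317335461165694 -54.77828041864997
wrist power_pack C [265.  162.6] 0.79 1193 [594.3 166.6  40.6 609.5 194.1  42.2 624.3 221.1  43.8] case -27.95266606704839 -54.52635828121934
wrist lid_hinge L [278.4  64.7] 0.84 [610.7 303.3  93.3] case 79.97139884845066 -70.97465293263473
wrist lever_pivot L [264.7 164.9] 0.62 [608.8 192.2  44.3] case -29.766223573193034 -53.71182478304182
```

View pics/e_c.png

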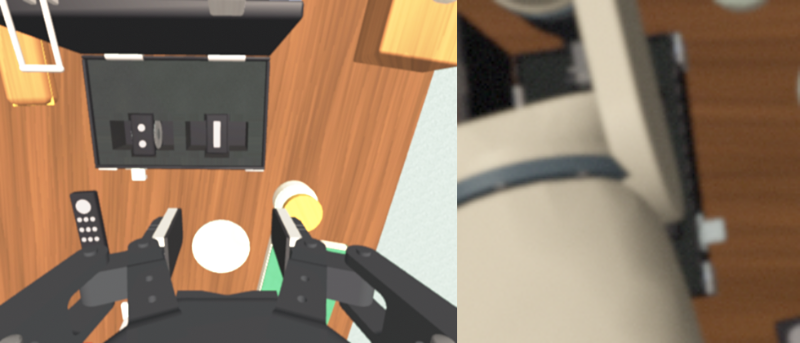

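The lid stands open past vertical. In the wrist view the speaker, with two buttons and a grille showing, is in well_a at about (174,165). The power pack with its bar is in well_b at (265,163).

```bash
python3 -c "
from h import *
np.set_printoptions(precision=1,suppress=True)
d=np.load('e_wrist.npz');K,T,D=d['K'],d['T'],d['dep']
P=np.array([[unproj('w',(u,v),D[v,u],K,T) for u in range(140,220)] for v in range(125,205)]).reshape(-1,3)
g=d['img'][125:205,140:220].reshape(-1,3)
t=P[(P[:,2]>62.2)&(P[:,2]<69)]
from collections import Counter
o=np.array([551.5,214.2]);X=np.array([-.139,.990]); Y=np.array([-.990,-.139])
a=(P[:,:2]-o)@X;b=(P[:,:2]-o)@Y
print(np.histogram(P[:,2],bins=[0,20,40,58,60,61,62,63,64,65,66,70])) 
k=(P[:,2]>62.9)&(a>-70)&(a<15)&(b>30)&(b<80)
r_=cv2.minAreaRect(P[k][:,:2].astype(np.float32)); print(k.sum(),r_,np.median(a[k]),np.median(b[k]),np.percentile(a[k],[2,98]),np.percentile(b[k],[2,98]))
# bright/dark: buttons
bt=(g.min(1)>170)&(P[:,2]>60); print(bt.sum(),P[bt].mean(0),a[bt].mean(),b[bt].mean())
go([500.3,177,150],98); go([500.3,177,22],98)
"
```

```text
(array([ 850,  385,  473,   66,  238, 1050, 1452,  875,  534,  200,  173]), array([ 0, 20, 40, 58, 60, 61, 62, 63, 64, 65, 66, 70]))
1323 ((500.7359924316406, 179.5057830810547), (49.6253662109375, 83.97130584716797), 8.061960220336914) -27.741955677752607 56.518610036650045 [-66.6  11.2] [34.1 76.1]
117 [500.3 179.   68.4] -27.766484860665035 55.61198841120817
delta [  2.  -12.7  16.7] yaw -0.0 dist 210
delta [  2.  -12.7  29.5] yaw -0.0 dist 321
```

Request:
play_rows(
  steps=[
    {"delta_pos":[0.5,-3,1.5],"yaw":0,"jaw":59},
    {"delta_pos":[1,-6,5],"yaw":0,"jaw":59},
    {"delta_pos":[1.6,-9,9],"yaw":0,"jaw":59},
    {"delta_pos":[2.2,-11.5,12],"yaw":0,"jaw":59},
    {"delta_pos":[2.2,-12.7,15],"yaw":0,"jaw":59},
    {"delta_pos":[2.2,-12.7,18.5],"yaw":0,"jaw":59},
    {"delta_pos":[2.2,-12.7,20],"yaw":0,"jaw":59},
    {"delta_pos":[2.2,-12.7,20],"yaw":0,"jaw":59},
  ],
)

```text
clock: 15.95
eef_pos: [498.3, 178.3, 114.8]
tcp_rot: [-3.138, 0.001, 1.71]
contact_force: [0.3, 0.2, 0.1]
opening: 0.593
grasp_force: 0.0
```

```bash
python3 b.py w4 speaker;  python3 -c "
from h import *
go([500.3,179,22],98)
K,T=cal('wrist'); d=np.load('w4.npz'); P=d['dep']; g=d['img']
pts=[unproj('w',(u,v),P[v,u],K,T) for v in range(150,300) for u in range(200,340) if g[v,u].min()>150 and 60<unproj('w',(u,v),P[v,u],K,T)[2]<75]
print(len(pts),np.mean(pts,0), np.percentile(pts,[5,95],axis=0))
"
```

```text
[498.3 178.3 114.8]
cam [489.2 243.3 257.6] z [ 0.  -0.3 -1. ] x [ 1.   0.1 -0. ]
speaker [277.1 209.9] 0.69 depthpt [495.  194.3  64.7]
delta [0.01 0.   9.52] yaw -0.001 dist 95
454 [501.30213252 179.18457913  67.49419122] [[496.09101266 162.92103334  66.25283518]
 [506.92402918 194.50252761  68.68333317]]
```

View pics/w4.png

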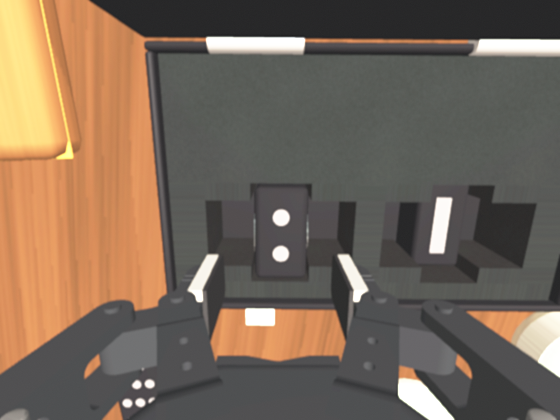

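The speaker is between the fingers, its buttons at (281,217) and (281,254), and both recesses are in line. Next I descend, grip and lift.

Request:
play_rows(
  steps=[
    {"delta_pos":[0,0.1,2],"yaw":0,"jaw":57},
    {"delta_pos":[0,0.1,4.5],"yaw":0,"jaw":57},
    {"delta_pos":[0,0.1,7],"yaw":0,"jaw":57},
    {"delta_pos":[0,0.1,8.8],"yaw":0,"jaw":57},
    {"delta_pos":[0,0.1,9.5],"yaw":0,"jaw":57},
    {"delta_pos":[0,0.1,9.5],"yaw":0,"jaw":57},
    {"delta_pos":[0,0.1,9.5],"yaw":0,"jaw":57},
    {"delta_pos":[0,0.1,9.5],"yaw":0,"jaw":25},
  ],
  grip_force=40,
)

```text
clock: 16.85
eef_pos: [501.7, 179.2, 23.0]
tcp_rot: [3.14, -0.0, 1.71]
contact_force: [-1.8, -0.6, 0.6]
opening: 0.416
grasp_force: 0.5
```

Request:
play_rows(
  steps=[
    {"delta_pos":[0,0,0],"yaw":0,"jaw":25},
    {"delta_pos":[0,0,0],"yaw":0,"jaw":25},
    {"delta_pos":[0,0,0],"yaw":0,"jaw":25},
    {"delta_pos":[0,0,0],"yaw":0,"jaw":25},
    {"delta_pos":[0,0,-1],"yaw":0,"jaw":25},
    {"delta_pos":[0,0,-2],"yaw":0,"jaw":25},
    {"delta_pos":[0,0,-3],"yaw":0,"jaw":25},
    {"delta_pos":[0,0,-4],"yaw":0,"jaw":25},
  ],
)

```text
clock: 17.65
eef_pos: [501.1, 179.0, 63.1]
tcp_rot: [3.141, -0.0, 1.71]
contact_force: [0.6, -0.7, -2.9]
opening: 0.392
grasp_force: 40.2
```

Request:
play_rows(
  steps=[
    {"delta_pos":[0,0,-2.5],"yaw":0,"jaw":25},
    {"delta_pos":[0,0,-5],"yaw":0,"jaw":25},
    {"delta_pos":[-3,-0.2,-6],"yaw":0,"jaw":25},
    {"delta_pos":[-7,-0.5,-6],"yaw":0,"jaw":25},
    {"delta_pos":[-11.5,-0.9,-6],"yaw":0,"jaw":25},
    {"delta_pos":[-16,-1.3,-6],"yaw":0,"jaw":25},
    {"delta_pos":[-20,-1.7,-6],"yaw":0,"jaw":25},
    {"delta_pos":[-23.9,-1.9,-6],"yaw":0,"jaw":25},
  ],
)

```text
clock: 18.45
eef_pos: [514.9, -62.2, 122.6]
tcp_rot: [3.141, 0.0, 1.71]
contact_force: [0.3, 0.1, -2.7]
opening: 0.395
grasp_force: 40.4
```

Request:
play_rows(
  steps=[
    {"delta_pos":[0,0,1.5],"yaw":0,"jaw":25},
    {"delta_pos":[0,0,4],"yaw":0,"jaw":25},
    {"delta_pos":[0,0,6],"yaw":0,"jaw":25},
    {"delta_pos":[0,0,8],"yaw":0,"jaw":25},
    {"delta_pos":[0,0,9],"yaw":0,"jaw":25},
    {"delta_pos":[0,0,9.5],"yaw":0,"jaw":25},
    {"delta_pos":[0,0,9.5],"yaw":0,"jaw":25},
    {"delta_pos":[0,0,9.5],"yaw":0,"jaw":25},
  ],
)

```text
clock: 19.25
eef_pos: [515.8, -60.4, 27.5]
tcp_rot: [3.141, 0.0, 1.71]
contact_force: [-0.2, -0.8, -2.4]
opening: 0.394
grasp_force: 40.3
```

```bash
python3 -c "
from h import *
s=r.sense(); print(s['eef_pos'],s['contact_force'],s['opening']); go([s['eef_pos'][0],s['eef_pos'][1],17],98)"
```

```text
[515.75621183 -60.39795591  27.54217132] [-0.21240135 -0.8169031  -2.4491456 ] 0.3937404409031001
delta [ 0.   -0.    1.05] yaw -0.0 dist 11
```

Request:
play_rows(
  steps=[
    {"delta_pos":[0,0,0.4],"yaw":0,"jaw":25},
    {"delta_pos":[0,0,0.8],"yaw":0,"jaw":25},
    {"delta_pos":[0,0,1.05],"yaw":0,"jaw":25},
    {"delta_pos":[0,0,1.05],"yaw":0,"jaw":25},
    {"delta_pos":[0,0,1.05],"yaw":0,"jaw":65},
    {"delta_pos":[0,0,1.05],"yaw":0,"jaw":65},
    {"delta_pos":[0,0,1.05],"yaw":0,"jaw":65},
    {"delta_pos":[0,0,1.05],"yaw":0,"jaw":65},
  ],
)

```text
clock: 20.05
eef_pos: [515.2, -60.4, 16.2]
tcp_rot: [-3.142, -0.0, 1.71]
contact_force: [-0.6, -0.6, -0.6]
opening: 0.651
grasp_force: 0.0
```

Request:
play_rows(
  steps=[
    {"delta_pos":[0,0,-2],"yaw":0,"jaw":65},
    {"delta_pos":[0,0,-5],"yaw":0,"jaw":65},
    {"delta_pos":[0,0,-9],"yaw":0,"jaw":65},
    {"delta_pos":[-2,0,-14],"yaw":0,"jaw":65},
    {"delta_pos":[-6,0,-18],"yaw":0,"jaw":65},
    {"delta_pos":[-10,0,-22],"yaw":0,"jaw":65},
    {"delta_pos":[-10,0,-24],"yaw":0,"jaw":65},
    {"delta_pos":[-10,0,-24],"yaw":0,"jaw":65},
  ],
)

```text
clock: 20.85
eef_pos: [531.6, -161.9, 260.9]
tcp_rot: [3.134, 0.004, 1.708]
contact_force: [0.2, 0.0, -0.0]
opening: 0.652
grasp_force: 0.0
```

```bash
python3 b.py w5 speaker dock dock_seat;  python3 -c "
from h import *
np.set_printoptions(precision=1,suppress=True)
d=np.load('w5.npz');K,T,D=d['K'],d['T'],d['dep']
def plane(n,z0,z1):
    for L in vision.cut_out('wrist',n)[:1]:
        m=L['region']; v,u=np.nonzero(m); P=np.array([unproj('w',(a,b),D[b,a],K,T) for a,b in zip(u,v)])
        k=(P[:,2]>z0)&(P[:,2]<z1); 
        print(n,round(L['conf'],2),m.sum(),k.sum(),'medz',np.median(P[k][:,2]),cv2.minAreaRect(P[k][:,:2].astype(np.float32)),P[k].mean(0))
plane('speaker',54,66);plane('dock',5,15);plane('dock',75,86)
"
```

```text
[ 531.6 -161.9  260.9]
cam [520.9 -96.7 403.5] z [ 0.  -0.3 -1. ] x [1.  0.1 0. ]
speaker [272.5  97.6] 0.84 depthpt [514.3 -69.5  58.5]
dock [249.9 230. ] 0.61 depthpt [ 506.  -228.3   11. ]
dock_seat [249.8 228.5] 0.82 depthpt [ 505.7 -226.4   10.7]
speaker 0.92 2212 2138 medz 57.93123586077081 ((514.5657348632812, -60.71293640136719), (34.50835418701172, 60.96123123168945), 7.526374340057373) [514.5 -60.5  57.8]
dock 0.61 5283 3767 medz 10.318892407333351 ((504.99609375, -227.5821990966797), (76.28529357910156, 109.5198974609375), 10.104325294494629) [ 504.7 -221.    10.3]
dock 0.61 5283 773 medz 79.82359755308795 ((505.27960205078125, -227.77008056640625), (65.8917465209961, 49.75422668457031), 10.501880645751953) [ 506.2 -225.5   79.6]
```

View pics/w5.png

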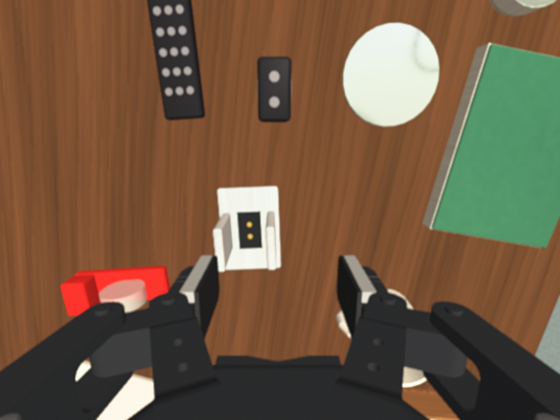

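The speaker stands upright on the table at (274,89), world (514.5, -60.6), heading 97.8°. The dock is at (249,228), world (505.1, -227.7), heading 100.3°, with both plates agreeing.

```bash
python3 -c "
from h import *
go([514.5,-60.6,150],7.8)"
```

```text
delta [9.900e+00 1.000e-02 1.051e+01] yaw 1.574 dist 144
```

Request:
play_rows(
  steps=[
    {"delta_pos":[1.5,0,1],"yaw":0.14,"jaw":100},
    {"delta_pos":[3,0,2],"yaw":0.28,"jaw":100},
    {"delta_pos":[5,0,4],"yaw":0.42,"jaw":100},
    {"delta_pos":[7,0,6],"yaw":0.56,"jaw":100},
    {"delta_pos":[8.5,0,8],"yaw":0.7,"jaw":100},
    {"delta_pos":[9.9,0,9.5],"yaw":0.84,"jaw":100},
    {"delta_pos":[9.9,0,10.5],"yaw":0.98,"jaw":100},
    {"delta_pos":[9.9,0,10.5],"yaw":1.12,"jaw":100},
  ],
)

```text
clock: 22.0
eef_pos: [513.7, -60.3, 149.1]
tcp_rot: [-3.139, 0.003, 0.586]
contact_force: [-0.1, -0.9, -0.7]
opening: 1.004
grasp_force: 0.0
```

Request:
play_rows(
  steps=[
    {"delta_pos":[0,0,0],"yaw":0.14,"jaw":100},
    {"delta_pos":[0,0,0],"yaw":0.28,"jaw":100},
    {"delta_pos":[0,0,0],"yaw":0.4,"jaw":100},
    {"delta_pos":[0,0,0],"yaw":0.454,"jaw":100},
    {"delta_pos":[0,0,0],"yaw":0.454,"jaw":100},
    {"delta_pos":[0,0,0],"yaw":0.454,"jaw":100},
    {"delta_pos":[0,0,0],"yaw":0.454,"jaw":100},
    {"delta_pos":[0,0,0],"yaw":0.454,"jaw":100},
  ],
)

```text
clock: 22.8
eef_pos: [515.3, -61.3, 151.2]
tcp_rot: [-3.142, 0.0, 0.137]
contact_force: [-0.2, 0.5, 0.2]
opening: 1.004
grasp_force: 0.0
```

```bash
python3 -c "
from h import *
print(r.sense()['eef_pos'],r.sense()['tcp_rot'],r.sense()['opening'],r.sense()['qpos'])
go([514.5,-60.6,22],7.8)"
```

```text
[515.2615641  -61.29948282 151.17709174] [-3.14152034e+00  1.97497844e-04  1.36758107e-01] 1.0041840296276678 [-1.21314805e-01  2.86065584e-01  1.93311694e+00  2.44782941e-05
  9.22619538e-01  1.31270864e+00]
delta [-0.06 -0.08 12.92] yaw 0.001 dist 129
```

Request:
play_rows(
  steps=[
    {"delta_pos":[0,0,3],"yaw":0,"jaw":100},
    {"delta_pos":[0,0,6.5],"yaw":0,"jaw":100},
    {"delta_pos":[0,-0.1,10],"yaw":0,"jaw":100},
    {"delta_pos":[0,-0.1,12.4],"yaw":0,"jaw":100},
    {"delta_pos":[0,-0.1,12.9],"yaw":0,"jaw":100},
    {"delta_pos":[0,-0.1,12.9],"yaw":0,"jaw":100},
    {"delta_pos":[0,-0.1,12.9],"yaw":0,"jaw":60},
    {"delta_pos":[0,-0.1,12.9],"yaw":0,"jaw":60},
  ],
  grip_force=35,
)

```text
clock: 23.6
eef_pos: [516.4, -60.5, 23.8]
tcp_rot: [3.141, -0.003, 0.136]
contact_force: [1.1, -0.7, -0.2]
opening: 0.721
grasp_force: 38.5
```

Request:
play_rows(
  steps=[
    {"delta_pos":[0,0,0],"yaw":0,"jaw":60},
    {"delta_pos":[0,0,0],"yaw":0,"jaw":60},
    {"delta_pos":[0,0,0],"yaw":0,"jaw":60},
    {"delta_pos":[0,0,-2],"yaw":0,"jaw":60},
    {"delta_pos":[0,0,-5],"yaw":0,"jaw":60},
    {"delta_pos":[0,0,-9],"yaw":0,"jaw":60},
    {"delta_pos":[0,0,-12],"yaw":0,"jaw":60},
    {"delta_pos":[0,0,-12],"yaw":0,"jaw":60},
  ],
)

```text
clock: 24.4
eef_pos: [518.0, -60.7, 146.8]
tcp_rot: [3.14, -0.008, 0.136]
contact_force: [0.9, 0.3, -2.7]
opening: 0.721
grasp_force: 40.2
```

```bash
python3 -c "
from h import *
s=r.sense();print(s['eef_pos'],s['tcp_rot'],s['opening'],s['grasp_force'])
go([505.1,-227.7,142],10.3)"
```

```text
[517.95079792 -60.74697593 146.84267916] [ 3.13956064 -0.00771962  0.13580481] 0.7209815276711393 40.16137897968292
delta [-3.54 16.37  0.49] yaw -0.044 dist 168
```

Request:
play_rows(
  steps=[
    {"delta_pos":[-0.5,2,0],"yaw":-0.02,"jaw":60},
    {"delta_pos":[-1.2,5,0],"yaw":-0.044,"jaw":60},
    {"delta_pos":[-2,8.5,0],"yaw":-0.044,"jaw":60},
    {"delta_pos":[-2.8,12,0],"yaw":-0.044,"jaw":60},
    {"delta_pos":[-3.3,15,0],"yaw":-0.044,"jaw":60},
    {"delta_pos":[-3.5,16.4,0],"yaw":-0.044,"jaw":60},
    {"delta_pos":[-3.5,16.4,0],"yaw":-0.044,"jaw":60},
    {"delta_pos":[-3.5,16.4,0],"yaw":-0.044,"jaw":60},
  ],
)

```text
clock: 25.2
eef_pos: [502.2, -227.0, 141.7]
tcp_rot: [-3.141, 0.001, 0.179]
contact_force: [-0.1, -0.5, -3.1]
opening: 0.721
grasp_force: 40.0
```

```bash
python3 -c "
from h import *
np.set_printoptions(precision=1,suppress=True)
s=r.sense();print(s['eef_pos'],s['tcp_rot'],s['opening'],s['grasp_force'])
go([505.6,-227.7,90],10.3)
for c in ('wrist','top'):
    K,T=cal(c); img,D=vision.grab_frame(c); save('f_'+c,img)
    for n,z0,z1 in (('speaker',160,190),('dock',5,15),('dock',75,86)):
      for L in vision.cut_out(c,n)[:1]:
        m=L['region']; v,u=np.nonzero(m); P=np.array([unproj('w',(a,b),D[b,a],K,T) for a,b in zip(u,v)])
        k=(P[:,2]>z0)&(P[:,2]<z1)
        print(c,n,round(L['conf'],2),m.sum(),k.sum(),np.median(P[:,2]), 'pct', np.percentile(P[:,2],[5,95]))
        if k.sum()>20: print(np.median(P[k][:,2]),cv2.minAreaRect(P[k][:,:2].astype(np.float32)),P[k].mean(0))
"
```

```text
[ 502.2 -227.   141.7] [-3.1  0.   0.2] 0.7211358922003119 39.975825548172
delta [0.3 0.1 5.2] yaw -0.001 dist 52
wrist speaker 0.76 17597 14236 175.49765812064112 pct [135.4 177. ]
175.7958075121046 ((501.94281005859375, -227.53929138183594), (34.393802642822266, 64.34215545654297), 10.094168663024902) [ 505.3 -227.   174.6]
wrist dock 0.7 8811 6863 10.470499226173274 pct [ 8.7 80.2]
10.222278558096207 ((509.258544921875, -227.68191528320312), (69.20474243164062, 110.126708984375), 10.006813049316406) [ 511.3 -227.4   10.2]
wrist dock 0.7 8811 1138 10.470499226173274 pct [ 8.7 80.2]
79.7741198357378 ((533.7117919921875, -223.48049926757812), (9.624553680419922, 49.328128814697266), 10.349921226501465) [ 533.8 -223.2   79.6]
top speaker 0.57 387 0 10.407310714635742 pct [ 6.2 77.9]
top dock 0.97 400 313 10.639216017295553 pct [  6.1 220.7]
9.94222560237472 ((505.0318298339844, -227.42611694335938), (75.78215026855469, 106.34849548339844), 10.031599998474121) [ 496.5 -196.    10.1]
top dock 0.97 400 22 10.639216017295553 pct [  6.1 220.7]
78.23989277117869 ((507.21075439453125, -230.54058837890625), (78.31128692626953, 10.78794002532959), 49.08551025390625) [ 526.7 -207.9   78.7]
```

View pics/f_wrist.png

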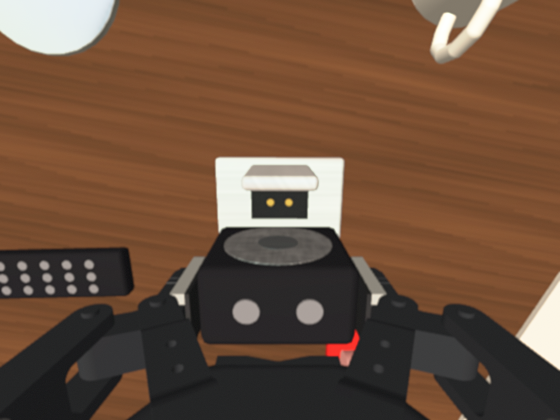

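The speaker is held by its ends above the slot. Its top is centred near (502, -227.5), and the dock centre is about (505.4, -227.8), so I shift +3.5 mm across and lower.

Request:
play_rows(
  steps=[
    {"delta_pos":[0.35,0,0],"yaw":0,"jaw":60},
    {"delta_pos":[0.35,0,1],"yaw":0,"jaw":60},
    {"delta_pos":[0.35,0,2],"yaw":0,"jaw":60},
    {"delta_pos":[0.35,0,3],"yaw":0,"jaw":60},
    {"delta_pos":[0.35,0,4],"yaw":0,"jaw":60},
    {"delta_pos":[0.35,0,5],"yaw":0,"jaw":60},
    {"delta_pos":[0.35,0,6],"yaw":0,"jaw":60},
    {"delta_pos":[0.35,0,6],"yaw":0,"jaw":60},
  ],
)

```text
clock: 26.4
eef_pos: [505.1, -226.6, 80.6]
tcp_rot: [-3.14, 0.002, 0.18]
contact_force: [-1.0, -0.4, -2.8]
opening: 0.721
grasp_force: 39.9
```

```bash
python3 -c "
from h import *
s=r.sense();print(s['eef_pos'],s['tcp_rot'],s['opening'],s['contact_force'])
go([505.5,-227.7,34],10.3)
"
```

```text
[ 505.14465991 -226.60180912   80.57725611] [-3.14009984e+00  2.21211814e-03  1.79708481e-01] 0.7211545448077955 [-0.98595707 -0.35073626 -2.78054947]
delta [0.03 0.12 4.66] yaw -0.0 dist 47
```

Request:
play_rows(
  steps=[
    {"delta_pos":[0,0.1,1.2],"yaw":0,"jaw":60},
    {"delta_pos":[0,0.1,2.3],"yaw":0,"jaw":60},
    {"delta_pos":[0,0.1,3.2],"yaw":0,"jaw":60},
    {"delta_pos":[0,0.1,3.9],"yaw":0,"jaw":60},
    {"delta_pos":[0,0.1,4.3],"yaw":0,"jaw":60},
    {"delta_pos":[0,0.1,4.5],"yaw":0,"jaw":60},
    {"delta_pos":[0,0.1,4.6],"yaw":0,"jaw":60},
    {"delta_pos":[0,0.1,4.6],"yaw":0,"jaw":60},
  ],
)

```text
clock: 27.2
eef_pos: [506.5, -228.1, 36.4]
tcp_rot: [3.141, -0.0, 0.18]
contact_force: [0.5, -0.1, -2.9]
opening: 0.72
grasp_force: 40.1
```

Request:
play_rows(
  steps=[
    {"delta_pos":[0,0,0.05],"yaw":0,"jaw":60},
    {"delta_pos":[0,0,0.1],"yaw":0,"jaw":60},
    {"delta_pos":[0,0,0.15],"yaw":0,"jaw":60},
    {"delta_pos":[0,0,0.2],"yaw":0,"jaw":60},
    {"delta_pos":[0,0,0.2],"yaw":0,"jaw":60},
    {"delta_pos":[0,0,0.2],"yaw":0,"jaw":60},
    {"delta_pos":[0,0,0.2],"yaw":0,"jaw":60},
    {"delta_pos":[0,0,0.2],"yaw":0,"jaw":60},
  ],
)

```text
clock: 28.0
eef_pos: [506.4, -228.0, 34.3]
tcp_rot: [3.142, -0.0, 0.18]
contact_force: [0.2, -0.5, -2.6]
opening: 0.72
grasp_force: 40.1
```

Request:
play_rows(
  steps=[
    {"delta_pos":[0,0,0.05],"yaw":0,"jaw":60},
    {"delta_pos":[0,0,0.1],"yaw":0,"jaw":60},
    {"delta_pos":[0,0,0.15],"yaw":0,"jaw":60},
    {"delta_pos":[0,0,0.15],"yaw":0,"jaw":60},
    {"delta_pos":[0,0,0.15],"yaw":0,"jaw":60},
    {"delta_pos":[0,0,0.15],"yaw":0,"jaw":60},
    {"delta_pos":[0,0,0.15],"yaw":0,"jaw":60},
    {"delta_pos":[0,0,0.15],"yaw":0,"jaw":60},
  ],
)

```text
clock: 28.8
eef_pos: [506.4, -228.0, 33.8]
tcp_rot: [3.141, -0.0, 0.18]
contact_force: [-3.6, 2.4, 12.1]
opening: 0.719
grasp_force: 41.7
```

Touched down: the contact force has reversed to +12 N. Now I release and rise.

Request:
play_rows(
  steps=[
    {"delta_pos":[0,0,-0.05],"yaw":0,"jaw":60},
    {"delta_pos":[0,0,-0.05],"yaw":0,"jaw":100},
    {"delta_pos":[0,0,-0.05],"yaw":0,"jaw":100},
    {"delta_pos":[0,0,-0.05],"yaw":0,"jaw":100},
    {"delta_pos":[0,0,-0.05],"yaw":0,"jaw":100},
    {"delta_pos":[0,0,-2],"yaw":0,"jaw":100},
    {"delta_pos":[0,0,-5],"yaw":0,"jaw":100},
    {"delta_pos":[0,0,-8],"yaw":0,"jaw":100},
  ],
)

```text
clock: 29.6
eef_pos: [505.9, -227.8, 113.2]
tcp_rot: [-3.141, 0.001, 0.18]
contact_force: [-0.0, -0.0, 0.5]
opening: 0.997
grasp_force: 0.0
```

Request:
play_rows(
  steps=[
    {"delta_pos":[0,0,-3],"yaw":0,"jaw":100},
    {"delta_pos":[0,0,-7],"yaw":0,"jaw":100},
    {"delta_pos":[-2,0,-11],"yaw":0,"jaw":100},
    {"delta_pos":[-5,0,-14],"yaw":0,"jaw":100},
    {"delta_pos":[-6,0,-14],"yaw":0,"jaw":100},
    {"delta_pos":[-6,0,-14],"yaw":0,"jaw":100},
    {"delta_pos":[-6,0,-14],"yaw":0,"jaw":100},
    {"delta_pos":[-6,0,-14],"yaw":0,"jaw":100},
  ],
)

```text
clock: 30.4
eef_pos: [447.5, -238.4, 251.5]
tcp_rot: [-3.14, 0.001, 0.18]
contact_force: [-0.2, 0.1, 0.6]
opening: 1.002
grasp_force: 0.0
```

```bash
python3 -c "
from h import *
np.set_printoptions(precision=1,suppress=True)
s=r.sense();print(s['eef_pos'],s['contact_force'])
imgs=[]
for c,zz in (('wrist',1),('scene',0)):
    K,T=cal(c); img,D=vision.grab_frame(c); imgs.append(img)
    for n,z0,z1 in (('speaker',62,74),('dock',5,15),('dock',75,86)):
      for L in vision.cut_out(c,n)[:1]*zz:
        m=L['region']; v,u=np.nonzero(m); P=np.array([unproj('w',(a,b),D[b,a],K,T) for a,b in zip(u,v)])
        k=(P[:,2]>z0)&(P[:,2]<z1)
        if k.sum()>20: print(c,n,round(L['conf'],2),k.sum(),np.median(P[k][:,2]),cv2.minAreaRect(P[k][:,:2].astype(np.float32)),P[k].mean(0))
save('end',cv2.resize(np.hstack(imgs),(800,300)))
"
```

```text
[ 447.5 -238.4  251.5] [-0.2  0.1  0.6]
wrist speaker 0.94 2156 67.9882572628023 ((505.1051330566406, -229.02438354492188), (34.021976470947266, 61.9780158996582), 10.434476852416992) [ 505.6 -229.    67.9]
wrist dock 0.69 2844 10.032108702281676 ((505.96258544921875, -228.42686462402344), (74.48300170898438, 110.19949340820312), 10.409709930419922) [ 508.1 -227.2   10. ]
wrist dock 0.69 1118 79.67987212109745 ((506.0802001953125, -228.11273193359375), (64.917724609375, 49.504634857177734), 10.116997718811035) [ 508.9 -227.7   79.5]
```

View pics/end.png

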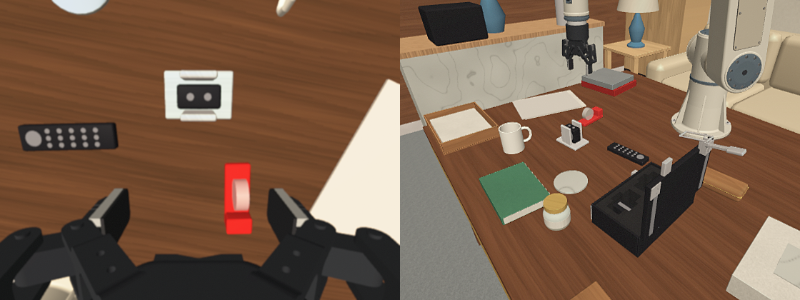

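The speaker is seated upright between the cheeks, within 1 mm of centre, its top at z 68. The lid stands open and the power pack is in its well.

```bash
python3 -c "
from rig import r
print(r.sign_off())"
```

```text
the job is handed in; nothing more can be done
None
```

The job is handed in at about 30 s: latch thrown, lid open, speaker released upright on the dock about 1 mm from centre, and nothing else seen to move; the sign-off gave no verdict.

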